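Set the browning wheel and start the toast

ROBOT

A 6-joint arm with a two-finger parallel gripper is mounted at the origin on a cart in front of the work surface, level with it; the furniture and walls round the work are solid. World frame = base frame: x ahead of the robot, y to its left, z up, the work surface at z = 0. Lengths are in mm, angles in rad, forces in N, time in s.
With the tool pointing down it reaches from about 275 to 750 mm from the base axis. Payload 10.2 kg.
Tool frame: the origin (TCP) lies at the very end of the fingers, on their centre line; the grasp point (between the pads) lies 19 mm behind it; z points along the fingers, y is the line along which they close (so a half turn about z gives the same grasp; the last joint's range is limited). The gripper opens to 88 mm and grips with 3 to 60 N. Pads are 18 mm wide; open, the fingers measure 123 mm over their backs; the gripper's body (75 mm by 187 mm) begins 45 mm behind the grasp point.
Start: joints at [1.115, 0.313, 1.498, -0, 1.331, -0.223], TCP at [121.132, 510.841, 238.72] pointing down, gripper open.
Joint ranges: [-2.94, 2.94], [-0.97, 2.17], [0.19, 2.56], [-1.23, 4.37], [0.02, 3.11], [-2.88, 2.88]. Speed limits (rad/s): [2.39, 2.39, 3.01, 3.14, 3.14, 3.14].

INTERFACE

Orientations are given as [roll, pitch, yaw] about the fixed x, y, z axes, in that order (R = Rz(yaw) Ry(pitch) Rx(roll)).
In Python, from plant import get_obs, grab_frame, close_job gives the robot as it stands.
- The arm moves only by the shell command python3 -m jog 'ROWS' [FORCE]. ROWS is JSON, a list of rows, each a list of 7 numbers: the shift along the world's x, y, z in mm, then the turn, a rotation vector about the world's x, y, z in units of 8 degrees (1.0 is 8 degrees), then the opening, from 0 (shut) to 1 (fully open). In form: [[tx, ty, tz, rx, ry, rz, jaw], ...]. A call has 1 to 10 rows; each row is the pose to reach, as a shift and turn from the pose commanded when the call began; what a row does not reach only later rows make up. A row lasts 1/10 s, in which the tool goes at most 50 mm and 8.59 degrees, less where a joint would pass 70% of its speed; a pose out of reach is approached as far as the arm can. A call with a gripper value outside its range is refused whole. The fingers move at their own pace and stop on an object; FORCE is the grip in N (left out, the last holds). Time passes only in rows, so rows that repeat a pose let the fingers close. It gives the time, the measured TCP pose, the force, the opening and the grip force at its end, in the units of the state.
- get_obs(): the state, without advancing time (a new reading comes with each control period).
- grab_frame(name): name is "side" or "top" or "wrist"; returns a dict with "img" (400x640x3 uint8, blue, green, red), "range_z" (400x640 float32, mm along the optical axis (not along the pixel's ray), 0 where there is no reading), "mtx" (3x3 intrinsics, pixels), "R" (3x3) and "t" (3): a world point X has camera coordinates R X + t; the wrist camera has in their place "hand_eye" (4x4, takes a point from camera to tool coordinates, whose origin is the TCP and whose axes are the flange's). Camera axes: x right, y down, z forward; pixel columns grow to the right and rows downward; lengths in mm; the calibration is good to about 2 mm. A picture is of the moment at which its call begins: read the wrist's pose just before it.
- close_job(): hands the job in; it is judged then, once.
The state is a dict: "t": time; "joint_pos": joint angles; "qvel": joint speeds; "joint_efforts": joint torques, N m; "ee_pos": TCP position; "orientation": TCP orientation; "ft_force": force on the tool from outside, world axes, zero at the start; "moment": the same for the moment, N m; "gripper_width": finger opening in mm; "gripper_force": force on a finger pad.
Only numpy, scipy, OpenCV 4.12 (cv2) and the standard library are available. Lean on these libraries where they do the work, as an engineer would, in place of code of your own. Each camera call takes 0.05 s, during which the arm holds its last target. There are 200 camera calls.

TASK

Make medium toast: with a fingertip, roll the toaster's knurled browning wheel to the right until its orange mark clicks in at the white index marks, then press the lever at the toaster's end all the way down so that it stays latched and both slices sink into the slots. Only touch and push: leave the bread in its slots and the toaster where it stands, lift nothing, and do not disturb the other things on the worktop.

Things in the scene. Friction and masses are not known exactly. Their poses are not given: they have to be found in the camera images.
- toaster: black and steel two-slice toaster, 250 x 165 x 172 mm, 2 kg, loose on rubber feet. Origin: centre of its underside, z up, x along the slots from the lever end (-x, towards the robot) to the far end, +y its left seen from the lever end. Flat top at z 172: plain deck x -125 to -45 mm, then two slots (x -41 to 81, y = +-30) from which bread stands 38 mm up until the lever is down
- browning_wheel (a joint): black knurled thumbwheel in the toaster's deck, 50 mm across, 16 wide, axis along toaster x, upper 10 mm exposed. Rad; grows as its top is dragged to the toaster's -y (right). Spring clicks at 0, 0.5 .. 2.5, falls into the nearest when let go; thin white mark at each, broad orange one on top at 1.5. Starts at 0, 0.5 or 1.0. Rubber rim, needs 2 N sideways: press down 5-10 N and drag (25 mm a rad)
- wheel_top (a point): highest point of the browning wheel, middle of its width (fixed to the toaster at x -90, y +36, z +182 mm of its frame; the wheel's axis lies 25 mm below). White index marks stand on the deck before and behind it
- bread_lever (a joint): the lever with its bread carriage, m pressed down: 0 = up, 0.042 = fully down. A spring pushes it up; in the last 13 mm it rides over a spring catch and then stays down by itself. Takes 1 to 3 N on the way and up to about 10 N over the catch
- lever_top (a point): on top of the lever tab, where to press; moves with the lever. Black tab with a silver edge, 46 mm wide (y), 12 thick, standing out 43 mm from the toaster's lever end; this point is 25 mm out from the end face at toaster y = 0, 158 mm above the worktop when up, 116 when down
- bread_left: slice of bread, 110 x 16 x 99 mm, 40 g, standing loose in the left slot (+y) on the carriage; origin at the centre of its lower edge (110 mm above the worktop when up, 68 mm when down), z up
- bread_right: the same kind of slice in the right slot (-y)
- honey_jar: honey jar, 71 mm across, 101 mm high, bystander; origin at the centre of its underside
- mug: white mug of coffee, 80 mm across, 101 mm high, bystander; origin at the centre of its underside
- tin: short tin, 76 mm across, 58 mm high, bystander; origin at the centre of its underside
- lemon: lemon on the white cutting board, 72 x 57 x 58 mm, bystander; origin under its middle
Not all that is in view belongs to the job. What is shaped like the bread_right but yellow is not meant.

How it is judged:
By the outcome, as a careful person would: the job done as asked, in the order asked, and still so for the second after the job is handed in, with the robot touching nothing.
It also fails if it takes over 53 s, if anything falls off the work surface, if the arm or the gripper's body presses on something with over 40 N, if the wrist force passes 120 N, or if a joint passes its speed limit or range.

## Working session

There is one attempt and no reset: what is moved stays moved. The work goes in short steps, Python scripts to look and compute and a shell command to move; the robot and the scene stay as the last step left them, time stands still between calls to the robot, and variables do not carry over. Pictures are saved under pics/ and viewed, at most 10 in all, crops included, and the job is handed in when it is done.

```bash
mkdir -p pics
cat > h.py <<'E'
import numpy as np,cv2
from plant import get_obs,grab_frame,close_job
def world(f):
    d=f["range_z"];v,u=np.mgrid[0:400,0:640];K=f["mtx"]
    c=np.stack([(u-K[0,2])/K[0,0]*d,(v-K[1,2])/K[1,1]*d,d],-1)
    return (c-f["t"])@f["R"]   # R^T (c-t)
E
python3 - <<'E'
from h import *
o=get_obs();print(o["t"],o["ee_pos"],o["orientation"],o["ft_force"])
for n in("side","top"):
    f=grab_frame(n);cv2.imwrite(f"pics/{n}0.png",f["img"]);np.savez(f"{n}0.npz",**f)
    print(n,-f["R"].T@f["t"],f["mtx"][0,0],(f["range_z"]>0).mean())
E
```

```text
0.0 [121.03259786 510.60545158 238.16478972] [-3.14033997e+00 -2.57851090e-04  2.90877380e+00] [-0.41189993 -0.2505568   0.43721595]
side [ 125.12793298 -896.8554438   932.3534766 ] 368.6875482840391 0.995984375
top [ 379.38275234  -85.67483111 1474.09073243] 391.6377188431583 0.99613671875
```

View pics/side0.png

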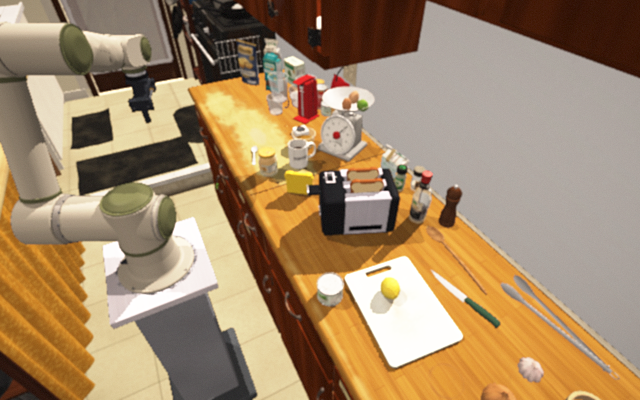

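View pics/top0.png

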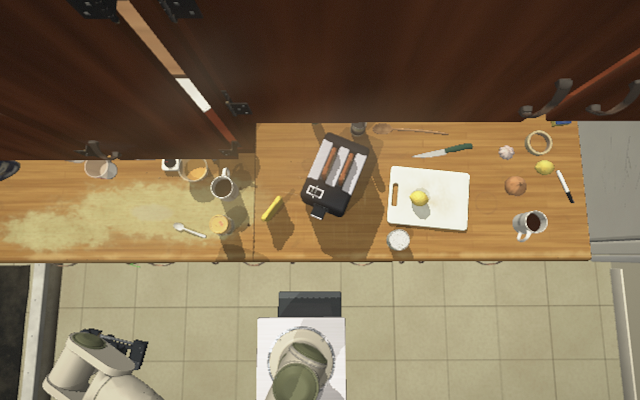

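Side view: toaster at about (358,203), lever end facing left. Top view: toaster at (337,175), lever tab at (319,212), wheel with white marks near (315,192), yellow decoy slice at (272,207), and mug, honey and lemon clear of it.

Run:
```python
from h import *
f=dict(np.load("top0.npz"));W=world(f)
m=(W[...,2]>160)&(W[...,2]<180);m[:, :290]=0;m[:,385:]=0;m[:120]=0;m[225:]=0
P=W[m];print(len(P),P.min(0),P.max(0),np.median(P[:,2]))
r=cv2.minAreaRect(P[:,:2].astype(np.float32));print(r)
for lo,hi in((125,158),(185,230)):
  k=(W[...,2]>lo)&(W[...,2]<hi);k[:, :290]=0;k[:,385:]=0;k[:120]=0;k[235:]=0
  v,u=np.nonzero(k);print(lo,k.sum(),W[k][:,:2].mean(0),u.mean(),v.mean())
c=cv2.resize(f["img"][120:230,285:385],None,fx=5,fy=5,interpolation=cv2.INTER_CUBIC);cv2.imwrite("pics/crop1.png",c)
d=W[120:262:6,250:400:8,2].astype(int);print(d[:8])
```

```text
2853 [ 499.35650909 -241.93452193  160.01406975] [797.08419143  -8.056791   179.99825916] 170.57363396110944
((637.955078125, -116.33497619628906), (163.07919311523438, 291.5582580566406), 66.98165130615234)
125 240 [ 605.95019087 -105.65378504] 329.475 187.81666666666666
185 314 [ 671.98871898 -129.64449319] 337.015923566879 164.79617834394904
[[ 781  780  778  780  779  779  780  777  780  778  779  779  779  778
   777  778  776  776  777]
 [ 549    1   -4    0    0   -1   -3   -3   -4   -1   -4    0 1474  101
   109   -3    3    3   -6]
 [ 551    2   -4   -6    0   -3   -5   -1    2   -2  169   -3    3   40
    44   -7   11   10    0]
 [ 547    1    1    2    0   -3   -2   -1   -4    1  172  172    4   -4
     0   -2    3   -1   -3]
 [ 544    0   -8   -9    1   -1   -2    3    0  165  173  171  173  174
     0    0   -2   -4    2]
 [ 498    0   -2    0   -4    0    0   -3   -4  171  166  130  164  171
   169   -3   -7   -1   -4]
 [   3    1    4   -6   -9   -3   -4   -3    5  173  205  171  169  135
   172   -1   -6   -9    0]
 [  -5   -1   -8   -4   -1    2    3   -3  173  172  204  168  202  171
   179   -1   -3    3    1]]
```

View pics/crop1.png

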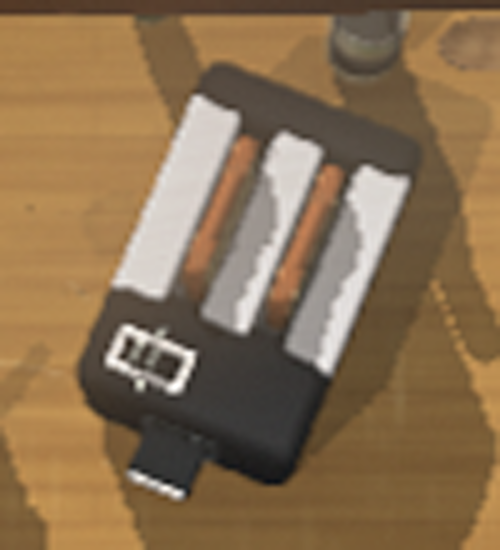

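```bash
python3 -m jog '[[30,-40,50,0,0,0,0],[55,-80,92,0,0,-0.5,0],[85,-120,92,0,0,-1,0],[115,-160,92,0,0,-1.2,0],[145,-200,92,0,0,-1.2,0],[175,-240,92,0,0,-1.2,0],[205,-280,92,0,0,-1.2,0],[235,-320,92,0,0,-1.2,0],[265,-355,92,0,0,-1.2,0],[295,-390,92,0,0,-1.2,0]]' 20
python3 -m jog '[[30,-40,0,0,0,0,0],[60,-80,0,0,0,0,0],[90,-120,0,0,0,0,0],[124,-161,0,0,0,0,0],[124,-161,0,0,0,0,0],[124,-161,0,0,0,0,0],[124,-161,0,0,0,0,0]]'
python3 - <<'E'
from h import *
o=get_obs();f=grab_frame("wrist");np.savez("w1.npz",ee=o["ee_pos"],rpy=o["orientation"],**f);cv2.imwrite("pics/w1.png",f["img"])
print(o["t"],o["ee_pos"],o["orientation"],o["gripper_width"],f["hand_eye"])
E
```

```text
t: 1.1
ee_pos: [404.3, 133.8, 330.7]
orientation: [3.141, 0.0, 2.741]
ft_force: [0.2, 1.3, -0.3]
gripper_width: 10.2
gripper_force: 0.0
t: 1.8
ee_pos: [527.1, -24.4, 330.8]
orientation: [3.141, -0.0, 2.742]
ft_force: [-0.0, 1.1, 0.8]
gripper_width: 0.5
gripper_force: 0.0
1.8 [527.05698069 -24.35350179 330.7994019 ] [ 3.14141469e+00 -2.70328809e-04  2.74206855e+00] 0.4602856198797536 [[-5.79548171e-04 -9.58519542e-01 -2.85026229e-01  7.33596196e+01]
 [ 9.99999832e-01 -5.47315094e-04 -1.92739667e-04  1.45450974e+00]
 [ 2.87455803e-05 -2.85026293e-01  9.58519698e-01 -1.45277957e+02]
 [ 0.00000000e+00  0.00000000e+00  0.00000000e+00  1.00000000e+00]]
```

View pics/w1.png

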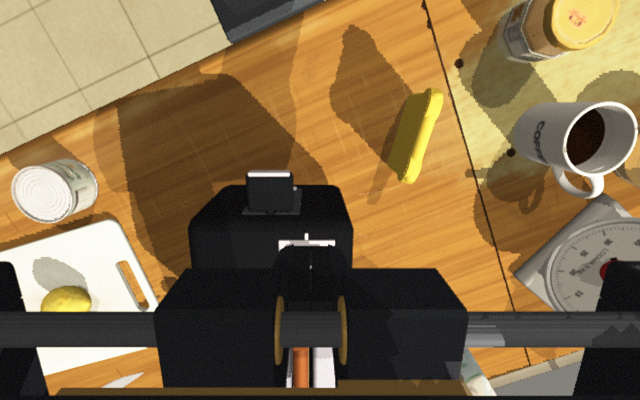

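Wrist view: lever tab at (270,190), front of the wheel frame at (307,243); the fingers hide the wheel itself. I'll move on along the toaster so that the camera stands over the wheel.

```bash
python3 -m jog '[[40,-17,0,0,0,0,0],[80,-40,0,0,0,0,0],[80,-40,0,0,0,0,0],[80,-40,0,0,0,0,0]]'
cat >> h.py <<'E'
from scipy.spatial.transform import Rotation as Ro
def wrist(name):
    o=get_obs();f=grab_frame("wrist");T=np.eye(4);T[:3,:3]=Ro.from_euler("xyz",o["orientation"]).as_matrix();T[:3,3]=o["ee_pos"]
    M=np.linalg.inv(T@f["hand_eye"]);f["R"],f["t"]=M[:3,:3],M[:3,3];np.savez(name+".npz",**f);cv2.imwrite(f"pics/{name}.png",f["img"]);return f,o
def ray(f,u,v,z):
    d=f["R"].T@np.linalg.solve(f["mtx"],[u,v,1]);c=-f["R"].T@f["t"];return c+d*(z-c[2])/d[2]
def proj(f,X):
    p=f["mtx"]@(f["R"]@np.array(X,float)+f["t"]);return p[:2]/p[2]
E
python3 - <<'E'
from h import *
f,o=wrist("w2");print(o["t"],o["ee_pos"],o["orientation"])
print(proj(f,[588,-56,182]),proj(f,[518.4,-65.4,158]))
W=world(f);m=(W[...,2]>167)&(W[...,2]<177)&(f["range_z"]>0);P=W[m];print(len(P),cv2.minAreaRect(P[:,:2].astype(np.float32)),np.median(P[:,2]))
E
```

```text
t: 2.25
ee_pos: [607.4, -64.4, 330.3]
orientation: [3.142, -0.001, 2.742]
ft_force: [-0.8, -0.3, 0.2]
gripper_width: 0.6
gripper_force: 0.0
2.25 [607.44107945 -64.37609304 330.29966569] [ 3.14152127e+00 -9.98627784e-04  2.74218480e+00]
[308.86381236 164.42027754] [268.39340622  91.81549937]
19237 ((658.116455078125, -121.3429946899414), (159.96270751953125, 241.62416076660156), 67.05494689941406) 170.52218833697515
```

View pics/w2.png

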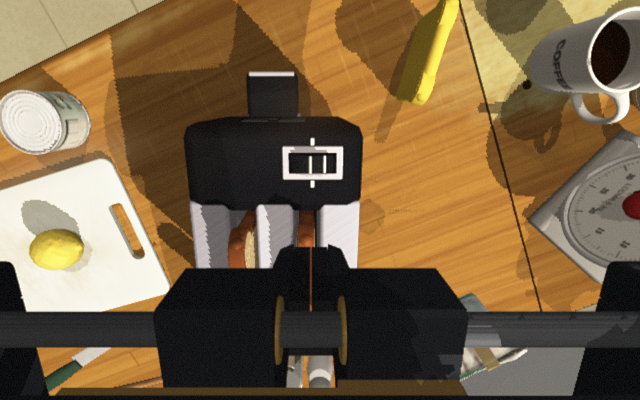

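Wheel frame at (312,163), index marks at (312,142) and (312,184), lever tab at (272,93). I'll enlarge the wheel to read the marks.

Run:
```python
from h import *
f=dict(np.load("w2.npz"))
cv2.imwrite("pics/c2.png",cv2.resize(f["img"][130:196,270:356],None,fx=8,fy=8,interpolation=cv2.INTER_CUBIC))
a=[ray(f,312,142,172)[:2],ray(f,312,184,172)[:2]];print(a,np.mean(a,0))
print("frame",ray(f,283,163,172),ray(f,344,163,172));print("lever edge",ray(f,249,72,158),ray(f,294,72,158),ray(f,272,113,158))
```

```text
[array([572.38171223, -46.42433654]), array([607.28760534, -61.12479742])] [589.83465879 -53.77456698]
frame [579.42761084 -77.53540557 172.        ] [600.67332509 -27.28384632 172.        ]
lever edge [496.96103254 -74.02267511 158.        ] [512.19612248 -37.98671205 158.        ] [536.08558723 -70.0446351  158.        ]
```

View pics/c2.png

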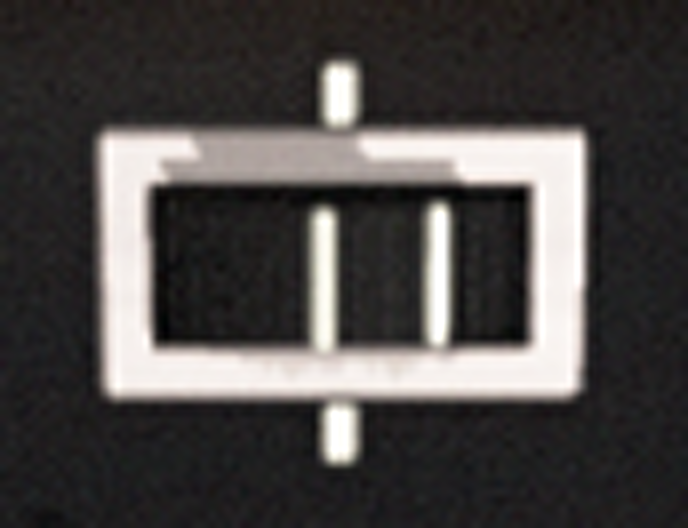

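The wheel reads 0: one mark sits on the index, the next is 0.5 rad to +y, and there is none on the -y side. So it needs three clicks, which I'll do as a 25 mm stroke and a 12.5 mm stroke. Toaster yaw is -23°, wheel top at (590,-54,182), origin at (658.5,-122).

```bash
python3 -m jog '[[-12.5,22.6,-30,0,0,0,0],[-12.5,22.6,-75,0,0,0,0],[-12.5,22.6,-110,0,0,0,0],[-12.5,22.6,-130,0,0,0,0],[-12.5,22.6,-140,0,0,0,0],[-12.5,22.6,-140,0,0,0,0],[-12.5,22.6,-140,0,0,0,0]]'
python3 -m jog '[[0,0,-3,0,0,0,0],[0,0,-6,0,0,0,0],[0,0,-6,0,0,0,0],[0,0,-6,0,0,0,0]]'
```

```text
t: 3.0
ee_pos: [595.3, -42.4, 192.5]
orientation: [3.141, 0.003, 2.742]
ft_force: [-0.4, -0.7, 0.4]
gripper_width: 0.5
gripper_force: 0.0
t: 3.4
ee_pos: [595.1, -42.6, 184.8]
orientation: [3.142, 0.0, 2.741]
ft_force: [0.1, 0.4, -0.4]
gripper_width: 0.4
gripper_force: 0.0
```

```bash
python3 -m jog '[[0,0,-1,0,0,0,0],[0,0,-2,0,0,0,0],[0,0,-2,0,0,0,0],[0,0,-2,0,0,0,0]]'
python3 -m jog '[[0,0,-1,0,0,0,0],[0,0,-1,0,0,0,0],[0,0,-1,0,0,0,0]]'
```

```text
t: 3.8
ee_pos: [595.0, -42.6, 182.7]
orientation: [3.142, -0.0, 2.741]
ft_force: [-0.0, -0.3, 0.5]
gripper_width: 0.5
gripper_force: 0.0
t: 4.1
ee_pos: [595.1, -42.6, 181.9]
orientation: [3.141, 0.0, 2.741]
ft_force: [-0.1, 1.1, 1.1]
gripper_width: 0.4
gripper_force: 0.7
```

```bash
python3 -m jog '[[0,0,-1,0,0,0,0],[0,0,-1,0,0,0,0],[0,0,-1,0,0,0,0]]'
```

```text
t: 4.4
ee_pos: [595.3, -42.4, 181.6]
orientation: [3.141, 0.001, 2.741]
ft_force: [-0.5, 1.6, 6.1]
gripper_width: 0.6
gripper_force: 3.1
```

```bash
python3 -m jog '[[0,0,-0.4,0,0,0,0],[-1.6,-3.7,-0.4,0,0,0,0],[-3.2,-7.4,-0.4,0,0,0,0],[-4.8,-11,-0.4,0,0,0,0]]'
python3 -m jog '[[-1.6,-3.7,0,0,0,0,0],[-3.2,-7.4,0,0,0,0,0],[-4.8,-11,0,0,0,0,0],[-5.4,-13,0,0,0,0,0],[-5.4,-13,0,0,0,0,0]]'
```

```text
t: 4.8
ee_pos: [590.7, -53.4, 182.2]
orientation: [3.141, 0.003, 2.742]
ft_force: [-1.0, 5.1, 12.3]
gripper_width: 0.5
gripper_force: 6.0
t: 5.3
ee_pos: [585.1, -67.0, 181.7]
orientation: [-3.141, 0.002, 2.741]
ft_force: [-2.7, -1.1, 8.5]
gripper_width: 0.5
gripper_force: 4.8
```

Lift, back off and look.

```bash
python3 -m jog '[[0,0,15,0,0,0,0],[0,0,50,0,0,0,0],[10,0,90,0,0,0,0],[22,3,125,0,0,0,0],[22,3,149,0,0,0,0],[22,3,149,0,0,0,0],[22,3,149,0,0,0,0]]'
python3 - <<'E'
from h import *
f,o=wrist("w3");print(o["ee_pos"])
cv2.imwrite("pics/c3.png",cv2.resize(f["img"][120:206,260:366],None,fx=6,fy=6,interpolation=cv2.INTER_CUBIC))
E
```

```text
t: 6.0
ee_pos: [606.6, -63.6, 328.3]
orientation: [-3.141, -0.001, 2.741]
ft_force: [-1.4, -0.8, -0.2]
gripper_width: 0.4
gripper_force: 0.0
[606.64833569 -63.6328214  328.29483807]
```

View pics/c3.png

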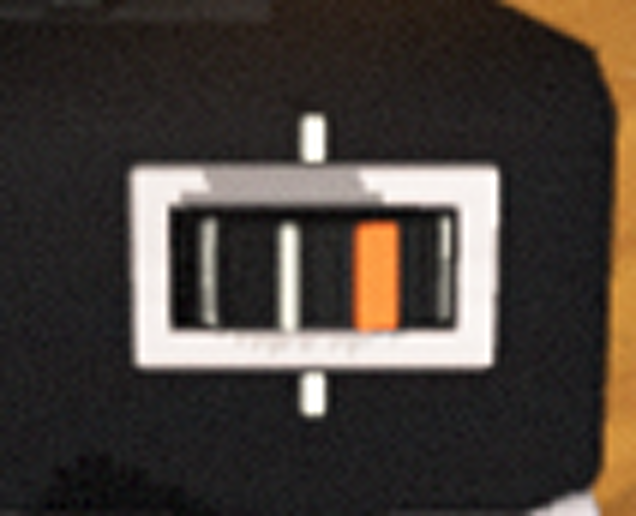

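The wheel is now at about 1.0: white mark at the index (288,275 in the crop), orange at (377,275), one click to go. Next is a 12 mm stroke.

```bash
python3 -m jog '[[-13.6,17.1,-40,0,0,0,0],[-13.6,17.1,-85,0,0,0,0],[-13.6,17.1,-120,0,0,0,0],[-13.6,17.1,-138,0,0,0,0],[-13.6,17.1,-144,0,0,0,0],[-13.6,17.1,-146,0,0,0,0],[-13.6,17.1,-146,0,0,0,0],[-13.6,17.1,-146,0,0,0,0]]'
python3 -m jog '[[0,0,-0.6,0,0,0,0],[0,0,-0.6,0,0,0,0],[0,0,-0.6,0,0,0,0]]'
```

```text
t: 6.85
ee_pos: [593.4, -46.6, 183.8]
orientation: [3.142, 0.001, 2.741]
ft_force: [-0.5, -0.4, -0.6]
gripper_width: 0.1
gripper_force: 0.0
t: 7.15
ee_pos: [593.3, -46.6, 182.8]
orientation: [3.142, 0.0, 2.741]
ft_force: [0.1, -0.3, -0.1]
gripper_width: 0.2
gripper_force: 0.0
```

```bash
python3 -m jog '[[0,0,-1,0,0,0,0],[0,0,-1.8,0,0,0,0],[0,0,-1.8,0,0,0,0],[0,0,-1.8,0,0,0,0]]'
```

```text
t: 7.55
ee_pos: [593.5, -46.4, 182.2]
orientation: [3.141, 0.002, 2.741]
ft_force: [-1.9, 1.6, 7.7]
gripper_width: 0.3
gripper_force: 3.9
```

```bash
python3 -m jog '[[-1.6,-3.7,0,0,0,0,0],[-3.2,-7.4,0,0,0,0,0],[-4.6,-11,0,0,0,0,0],[-4.6,-11,0,0,0,0,0]]'
python3 -m jog '[[0,0,15,0,0,0,0],[0,0,50,0,0,0,0],[8,-3,90,0,0,0,0],[17,-6,125,0,0,0,0],[17,-6,149,0,0,0,0],[17,-6,149,0,0,0,0],[17,-6,149,0,0,0,0]]'
python3 - <<'E'
from h import *
f,o=wrist("w4");print(o["ee_pos"])
cv2.imwrite("pics/c4.png",cv2.resize(f["img"][60:206,180:366],None,fx=4,fy=4,interpolation=cv2.INTER_CUBIC))
hsv=cv2.cvtColor(f["img"],cv2.COLOR_BGR2HSV);m=cv2.inRange(hsv,(5,150,150),(20,255,255));m[:140]=0;m[186:]=0;m[:,:285]=0;m[:,345:]=0
v,u=np.nonzero(m);print("orange",u.mean(),v.mean(),ray(f,u.mean(),v.mean(),182))
w=cv2.inRange(f["img"],(170,170,170),(255,255,255))
for r in ((136,146),(180,190)):
  b=w[r[0]:r[1],300:325];vv,uu=np.nonzero(b);print("idx",uu.mean()+300,vv.mean()+r[0],ray(f,uu.mean()+300,vv.mean()+r[0],172))
E
```

```text
t: 7.95
ee_pos: [588.8, -57.6, 182.3]
orientation: [3.141, 0.002, 2.741]
ft_force: [-2.9, 0.2, 8.5]
gripper_width: 0.5
gripper_force: 4.2
t: 8.65
ee_pos: [605.5, -63.5, 329.0]
orientation: [-3.141, -0.001, 2.741]
ft_force: [0.1, 0.9, -1.0]
gripper_width: 0.4
gripper_force: 0.0
[605.49469269 -63.46454663 328.98088773]
orange 309.0 167.0 [587.9668758  -55.77710286 182.        ]
idx 312.0 143.0 [571.11579454 -45.79985562 172.        ]
idx 312.0 182.1267605633803 [603.45559935 -59.45396193 172.        ]
```

View pics/c4.png

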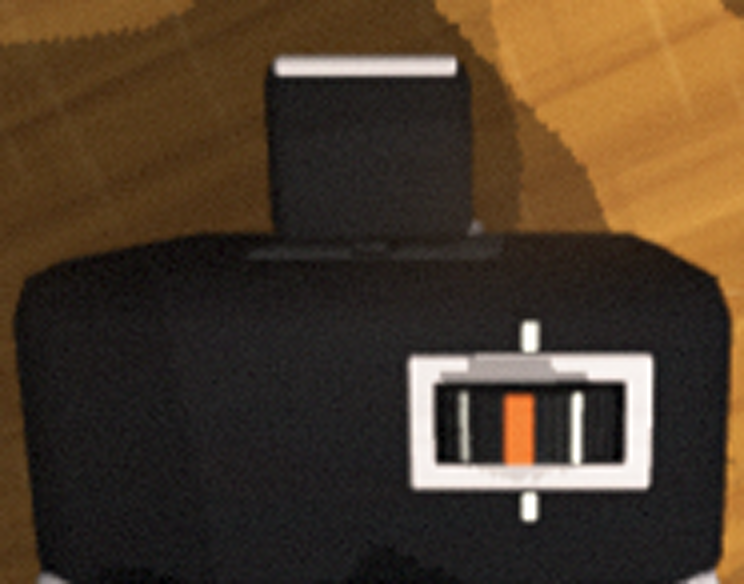

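Orange is at the index marks: orange (309,167), index u = 312, with the neighbouring marks symmetric and the same small offset as at the start detent. The lever tab is at (272,93), and I press it next, about 35 mm out from the end face.

```bash
python3 -m jog '[[-45,2,0,0,0,0,0],[-90,4,-20,0,0,0,0],[-95,4.5,-65,0,0,0,0],[-95,4.5,-110,0,0,0,0],[-95,4.5,-145,0,0,0,0],[-95,4.5,-160,0,0,0,0],[-95,4.5,-160,0,0,0,0],[-95,4.5,-160,0,0,0,0]]'
python3 -m jog '[[0,0,-6,0,0,0,0],[0,0,-12,0,0,0,0],[0,0,-18,0,0,0,0],[0,0,-24,0,0,0,0],[0,0,-30,0,0,0,0],[0,0,-35,0,0,0,0],[0,0,-35,0,0,0,0]]'
```

```text
t: 9.5
ee_pos: [510.4, -58.9, 169.9]
orientation: [-3.142, -0.001, 2.741]
ft_force: [-1.0, -0.4, 0.4]
gripper_width: 0.7
gripper_force: 0.0
t: 10.2
ee_pos: [510.5, -59.0, 134.3]
orientation: [-3.142, -0.001, 2.741]
ft_force: [1.0, -0.5, 1.5]
gripper_width: 0.3
gripper_force: 0.8
```

```bash
python3 -m jog '[[0,0,-4,0,0,0,0],[0,0,-8,0,0,0,0],[0,0,-12,0,0,0,0],[0,0,-15,0,0,0,0],[0,0,-17,0,0,0,0],[0,0,-17,0,0,0,0],[0,0,-17,0,0,0,0]]'
```

```text
t: 10.9
ee_pos: [510.5, -59.0, 117.6]
orientation: [-3.142, -0.001, 2.741]
ft_force: [-1.0, 0.1, 0.6]
gripper_width: 0.2
gripper_force: 0.0
```

```bash
python3 -m jog '[[0,0,-1,0,0,0,0],[0,0,-2,0,0,0,0],[0,0,-2.5,0,0,0,0],[0,0,-2.5,0,0,0,0]]'
```

```text
t: 11.3
ee_pos: [510.6, -59.0, 116.2]
orientation: [-3.141, 0.0, 2.741]
ft_force: [-4.0, 1.3, 9.8]
gripper_width: 0.8
gripper_force: 5.0
```

Bottomed at 116 with about 10 N. Now I lift and check.

```bash
python3 -m jog '[[0,0,15,0,0,0,0],[0,0,60,0,0,0,0],[0,0,110,0,0,0,0],[0,0,160,0,0,0,0],[45,-2,210,0,0,0,0],[95,-4,215,0,0,0,0],[95,-4,215,0,0,0,0],[95,-4,215,0,0,0,0]]'
python3 - <<'E'
from h import *
f,o=wrist("w5");print(o["ee_pos"]);g=grab_frame("side");t=dict(np.load("side0.npz"))
a=cv2.resize(f["img"][50:250,150:400],(625,500)[:2],interpolation=cv2.INTER_CUBIC)
b=cv2.resize(g["img"][150:250,280:420],(500,357));A=np.zeros((600,800,3),np.uint8)
A[:300,:375]=cv2.resize(a,(375,300));A[:300,380:800]=cv2.resize(b,(420,300));A[300:562,:420]=cv2.resize(g["img"],(420,262));cv2.imwrite("pics/fin.png",A)
W=world(f)
p=proj(f,[507,-58,116]).round().astype(int);print(p,W[p[1]-4:p[1]+5,p[0]-4:p[0]+5,2].mean())
d=cv2.absdiff(g["img"],t["img"]).max(2);print("changed blobs",[tuple(x) for x in cv2.connectedComponentsWithStats((d>60).astype(np.uint8))[2][1:] if x[4]>40])
E
```

```text
t: 12.1
ee_pos: [606.8, -63.1, 329.5]
orientation: [-3.142, -0.001, 2.742]
ft_force: [-0.2, 0.0, -0.4]
gripper_width: 0.5
gripper_force: 0.0
[606.78536107 -63.13134673 329.45842924]
[274  80] 102.77462781537368
changed blobs [(np.int32(128), np.int32(11), np.int32(235), np.int32(135), np.int32(8478)), (np.int32(29), np.int32(22), np.int32(96), np.int32(50), np.int32(798)), (np.int32(0), np.int32(31), np.int32(82), np.int32(133), np.int32(3888)), (np.int32(83), np.int32(31), np.int32(59), np.int32(22), np.int32(654)), (np.int32(142), np.int32(47), np.int32(7), np.int32(14), np.int32(47)), (np.int32(148), np.int32(46), np.int32(25), np.int32(19), np.int32(257)), (np.int32(284), np.int32(56), np.int32(21), np.int32(11), np.int32(134)), (np.int32(295), np.int32(63), np.int32(66), np.int32(75), np.int32(1907)), (np.int32(266), np.int32(69), np.int32(23), np.int32(13), np.int32(152)), (np.int32(126), np.int32(71), np.int32(20), np.int32(6), np.int32(69)), (np.int32(11), np.int32(130), np.int32(142), np.int32(128), np.int32(6643)), (np.int32(121), np.int32(142), np.int32(54), np.int32(43), np.int32(1417)), (np.int32(346), np.int32(167), np.int32(33), np.int32(11), np.int32(253)), (np.int32(342), np.int32(178), np.int32(42), np.int32(12), np.int32(293)), (np.int32(148), np.int32(181), np.int32(19), np.int32(15), np.int32(182)), (np.int32(306), np.int32(185), np.int32(14), np.int32(20), np.int32(255)), (np.int32(111), np.int32(194), np.int32(10), np.int32(8), np.int32(52)), (np.int32(139), np.int32(197), np.int32(38), np.int32(44), np.int32(788)), (np.int32(121), np.int32(268), np.int32(28), np.int32(21), np.int32(155)), (np.int32(107), np.int32(273), np.int32(26), np.int32(22), np.int32(325))]
```

View pics/fin.png

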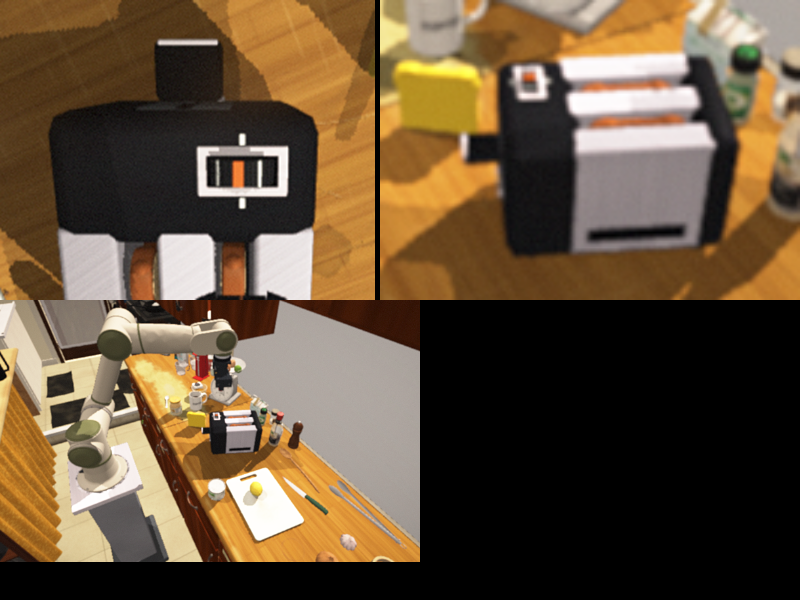

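The lever is down and latched (the tab in the side view, upper right panel, at about (485,148)). Both slices have sunk, orange sits at the index marks (238,173), and the other things are undisturbed. I'm handing it in.

```bash
python3 -c "
from plant import close_job
print(close_job())"
```

```text
the job is handed in; nothing more can be done
None
```

Medium toast is on and the job is handed in after about 12 s: the last pictures show the orange mark at the index marks, the lever latched down, both slices sunk, and the toaster and other things where they stood.

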